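# Turn and lean the recipe tablet towards the mixing bowl

### The job

Swivel the recipe tablet on its stand until its screen faces straight towards the steel mixing bowl, and lean the screen back to about 30 degrees from upright so that the cook kneading there can read it. Leave the bowl where it stands, and let go of the tablet.

Things in the scene. Friction and masses are not known exactly. Their poses are not given: they have to be found in the camera images.
- tablet_swivel (a joint): Swivel of the tablet on its stand, about the vertical axis of the round aluminium foot (140 mm across, fixed to the board). In rad, 0 = the screen faces the foot's own +x (away from the robot), growing counter-clockwise seen from above; stops at -1.4 and 1.4. Held by friction (0.12 N m), it stays where it is left.
- tablet_tilt (a joint): Lean of the tablet, about a level hinge line that crosses the swivel axis at 123 mm above the table. In rad, 0 = screen upright, growing as the top edge leans back, away from the side the screen faces; stops at -0.3 and 1.1. Held by friction (0.2 N m), it stays where it is left.
- tablet_top (a point): Middle of the top edge (and of its thickness) of the tablet: orange-cased slab 210 mm wide, 140 high, 10 thick, bright screen on its front. Lies 15 mm in front of and 70 mm above the hinge line, along the tablet's own axes. Axes move with the tablet: x out of the screen, y along the top edge (level), z up the tablet. Nothing is behind the tablet within 45 mm of this edge, so it can be pinched.
- mixing_bowl: Round steel mixing bowl, 150 mm across the rim, 70 mm high, loose on the board about 0.25 m from the stand on the far side from the robot. Origin at the centre of its underside. A bamboo steamer lid of about the same width stands near it and is not the target.
Things that resemble listed ones, but are neither listed nor needed, are in the scene too. Several things have the shape of the mixing_bowl; the one meant has the colours described above.

How it is judged:
At the end, for the whole second after the job is handed in: The middle of the steel bowl lies within 50 mm sideways of the line straight out from the middle of the screen (about 12 degrees of swivel), the tablet leans back 20 to 40 degrees from upright and stays so, and the bowl is within 30 mm of where it started (y of mixing_bowl in the frame of tablet_top between -0.05 and 0.05 m and value of joint tablet_tilt between 0.349 and 0.698 rad and distance of mixing_bowl from where it was at the start of the episode below 0.03 m); the robot touches nothing.
It fails at once if the mixing bowl is pushed more than 30 mm from its place (distance of mixing_bowl from where it was at the start of the episode above 0.03 m).
It also fails if it takes over 40 s, if anything falls off the work surface, if the arm or the gripper's body presses on something with over 40 N, if the wrist force passes 120 N, or if a joint passes its speed limit or range.

### The arm

A 6-joint arm with a two-finger parallel gripper is mounted at the origin on the work surface. World frame = base frame: x ahead of the robot, y to its left, z up, the work surface at z = 0. Lengths are in m, angles in rad, forces in N, time in s.
With the tool pointing down it reaches from about 0.35 to 0.975 m from the base axis. Payload 4.9 kg.
Tool frame: the origin (TCP) lies at the very end of the fingers, on their centre line; the grasp point (between the pads) lies 19 mm behind it (ctrl.pinch_z is the distance from the TCP to the grasp point, in m); z points along the fingers, y is the line along which they close (so a half turn about z gives the same grasp; the last joint's range is limited). The gripper opens to 85 mm and grips with 20 to 120 N. Pads are 22 mm wide; open, the fingers measure 114 mm over their backs; the gripper's body (76 mm by 85 mm) begins 54 mm behind the grasp point. The pads swing forward as they close: fully open they stand 13 mm farther back than shut.
Start: joints at [-1.239, 0.053, 1.613, -0, 1.476, -0.119], TCP at [0.272, -0.563, 0.231] pointing down, gripper open.
Joint ranges: [-3.01, 3.01], [-1.01, 2.22], [0.06, 2.58], [-1.02, 4.17], [0.09, 2.62], [-3.14, 3.14]. Speed limits (rad/s): [2.57, 2.57, 3.14, 3.14, 3.14, 3.14].

### API

Orientations are given as a rotation vector (axis times angle).
In Python, from station import ctrl, optics gives the robot as it stands. The module is installed in compiled form; this text tells all that it offers.
- The arm moves only by the shell command python3 -m handwheel 'ROWS' [OPENING] [FORCE]. ROWS is JSON, one flat list of numbers, 6 for each row, row after row: the shift along the tool's x, y, z in m, then the turn, a rotation vector about the tool's x, y, z in degrees. A call has 1 to 20 rows; each row shifts and turns the commanded pose from where the row before left it, along the tool's axes as they then stand; what a row does not reach is not made up. A row lasts 1/10 s, in which the tool goes at most 50 mm and 8.59 degrees, less where a joint would pass 70% of its speed; a pose out of reach is approached as far as the arm can. A call is refused whole if a number of a shift passes 0.05 or a number of a turn 8.59, either way. A call with a gripper value outside its range is refused whole. OPENING is the closure, from 0 (fully open) to 1 (shut), set as the call begins (- or left out, the last holds). The fingers move at their own pace and stop on an object; FORCE is the grip in N (left out, the last holds). Time passes only in rows, so rows that do not move let the fingers close. It gives the time, the measured TCP pose, the force and the opening at its end, in the units of the state.
- ctrl.get_obs(): the state, without advancing time (a new reading comes with each control period).
- optics.get_image(name): name is "side" or "top" or "wrist"; returns (picture, depth): 480x640x3 uint8, red, green, blue; 480x640 float32, m along the optical axis (not along the pixel's ray), 0 where there is no reading.
- optics.get_calibration(name): a dict with "fovy" (degrees; the focal length in pixels is half the picture's height over the tangent of half this angle, whatever the lens; pixels are square), "cx", "cy" (the principal point, pixels), "rvec" (rotation vector, rad) and "tvec" (3), from world to camera coordinates, as OpenCV has them; the wrist camera has in their place "mount" (4x4, takes a point from camera to tool coordinates, whose origin is the TCP and whose axes are the flange's). Camera axes: x right, y down, z forward; pixel columns grow to the right and rows downward; lengths in m; the calibration is good to about 2 mm. A picture is of the moment at which its call begins: read the wrist's pose just before it. get_calibration takes no time and is no camera call.
- ctrl.finish_job(): hands the job in, once; it reports no verdict.
The state is a dict: "t": time; "q": joint angles; "dq": joint speeds; "effort": joint torques, N m; "tool_pos": TCP position; "tool_rot": TCP orientation; "contact_force": force on the tool from outside, world axes, zero at the start; "wrist_torque": the same for the moment, N m; "opening": finger opening in m.
Only numpy, scipy, OpenCV 4.12 (cv2) and the standard library are available. Lean on these libraries where they do the work, as an engineer would, in place of code of your own. Each camera call takes 0.05 s, during which the arm holds its last target. There are 200 camera calls.

## Working session

There is one attempt and no reset: what is moved stays moved. The work goes in short steps, Python scripts to look and compute and a shell command to move; the robot and the scene stay as the last step left them, time stands still between calls to the robot, and variables do not carry over. Pictures are saved under pics/ and viewed, on a budget of 10 in all, crops included, one or two more only if the job needs it, and the job is handed in when it is done.

```bash
mkdir -p pics; cat > h.py <<'E'
import numpy as np, cv2
from scipy.spatial.transform import Rotation as R
from station import ctrl, optics
def cam(name):
    c=optics.get_calibration(name); f=240/np.tan(np.radians(c["fovy"])/2)
    return c,f
def pts(name,d):
    "world point for every pixel"
    c,f=cam(name); v,u=np.mgrid[:480,:640]
    P=np.stack([(u-c["cx"])*d/f,(v-c["cy"])*d/f,d],-1)
    if "mount" in c:
        M=np.array(c["mount"]);o=ctrl.get_obs()
        P=P@M[:3,:3].T+M[:3,3]
        return P@R.from_rotvec(o["tool_rot"]).as_matrix().T+o["tool_pos"]
    Rm=R.from_rotvec(np.ravel(c["rvec"])).as_matrix()
    return (P-np.ravel(c["tvec"]))@Rm
def shot(name,tag):
    o,d=optics.get_image(name); W=pts(name,d)
    np.savez(f"pics/{tag}.npz",im=o,d=d,W=W)
    cv2.imwrite(f"pics/{tag}.png",o[...,::-1]); return o,d,W
E
python3 - <<'E'
from h import *
for n in("top","side"): shot(n,n+"0"); print(optics.get_calibration(n))
a=[cv2.imread(f"pics/{n}0.png") for n in("top","side")]
print(ctrl.get_obs())
E
```

```text
{'fovy': 46.57064467528579, 'cx': 327.03097793702193, 'cy': 241.80401896158182, 'rvec': array([ 2.21264235, -2.15841451,  0.05201345]), 'tvec': array([0.10746626, 0.46567726, 1.29808451])}
{'fovy': 51.37864958629381, 'cx': 304.99844845127313, 'cy': 241.10532373129337, 'rvec': array([ 0.23029827, -2.74632021,  1.33529827]), 'tvec': array([0.47631986, 0.08860037, 1.1528392 ])}
{'t': 0.1, 'q': array([-1.23903121e+00,  5.33269497e-02,  1.61415841e+00, -1.56851890e-05,
        1.47599560e+00, -1.18993069e-01]), 'dq': array([ 0.00046185, -0.0027167 , -0.00289626, -0.00038984, -0.00100395,
        0.00039122]), 'effort': array([ 6.98194390e-05, -3.94904315e+01, -3.71362996e+01, -4.52335121e-05,
        3.96241856e-03, -6.27806628e-06]), 'tool_pos': array([ 0.27209547, -0.56203623,  0.23016254]), 'tool_rot': array([-3.06031101e+00, -7.01653251e-01,  3.39144291e-04]), 'contact_force': array([ 0.13686177,  0.35196211, -0.12934728]), 'wrist_torque': array([-0.0177375 ,  0.02306118, -0.01802505]), 'opening': 0.08534333491691068}
```

View pics/top0.png

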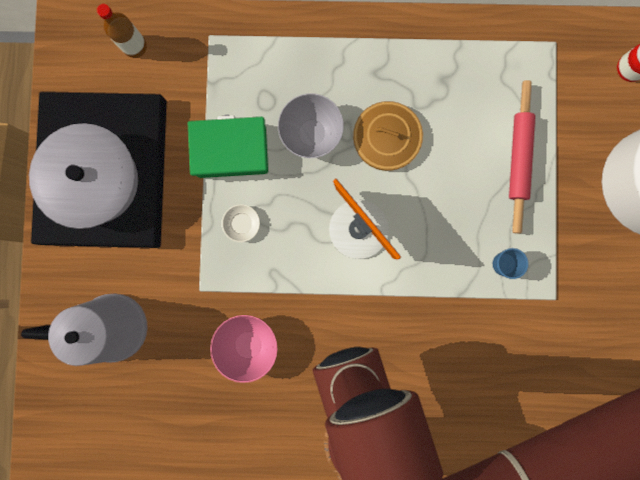

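View pics/side0.png

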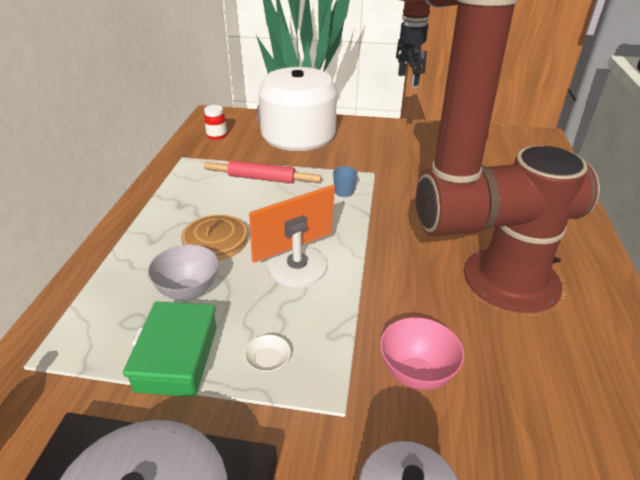

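Top view: the candidates for the bowl are the grey metallic one at (310,126), the pink one at (244,349), the small white one at (241,224) and the flat bamboo lid at (388,135). Only the grey one is steel and beyond the stand. The tablet's top edge runs (335,181)–(398,258). Next I measure these and take one enlarged crop.

```bash
python3 - <<'E'
from h import *
z=np.load("pics/top0.npz"); im,W=z["im"],z["W"]
def p(u,v): return W[v,u].round(3)
for n,a in dict(orL=(337,183),orM=(366,219),orR=(397,256),foot=(345,245),foot2=(340,215)).items(): print(n,p(*a))
# rim of steel bowl: points high in region
def fit(sel,zmin,zmax,name):
    m=sel&(W[...,2]>zmin)&(W[...,2]<zmax); q=W[m]; (c,r)=cv2.minEnclosingCircle(q[:,:2].astype(np.float32)); print(name,np.round(c,3),round(r,3),m.sum(),q[:,2].max().round(3))
v,u=np.mgrid[:480,:640]
box=lambda a,b,c,d:(u>a)&(u<b)&(v>c)&(v<d)
fit(box(275,345,90,160),.060,.075,"bowl"); fit(box(350,425,98,172),.01,.08,"lid")
hsv=cv2.cvtColor(im,cv2.COLOR_RGB2HSV)
o=(hsv[...,1]>220)&(hsv[...,0]<15)&box(320,410,170,265)&(W[...,2]>.1)
q=W[o]; print(len(q),q.min(0),q.max(0))
c=q.mean(0);w,s,vt=np.linalg.svd(q-c); print("tablet",c,vt[0],s)
# foot ring: white low points
f=box(325,392,195,262)&(W[...,2]<.03)&(W[...,2]>.006); 
if f.sum()>5: fit(box(325,392,195,262),.006,.03,"foot")
# side view: orange plane
z2=np.load("pics/side0.npz"); W2=z2["W"]; h2=cv2.cvtColor(z2["im"],cv2.COLOR_RGB2HSV)
o2=(h2[...,1]>200)&(h2[...,0]<15)&(u>245)&(u<340)&(v>185)&(v<262); o2=cv2.erode(o2.astype(np.uint8),np.ones((3,3)))>0
q=W2[o2];q=q[np.linalg.norm(q-np.median(q,0),axis=1)<.15];c=q.mean(0);w,s,vt=np.linalg.svd(q-c,full_matrices=False);print("plane",len(q),c,vt,s); print(q.min(0),q.max(0))
cv2.imwrite("pics/crop1.png",cv2.resize(im[80:270,265:435,::-1],None,fx=3,fy=3,interpolation=cv2.INTER_CUBIC))
E
```

```text
orL [0.574 0.099 0.191]
orM [0.501 0.039 0.193]
orR [ 0.427 -0.025  0.196]
foot [0.456 0.077 0.018]
foot2 [0.526 0.09  0.02 ]
bowl [0.724 0.162] 0.074 463 0.075
lid [ 0.722 -0.019] 0.123 4232 0.072
465 [ 0.38537514 -0.0297644   0.10092771] [0.57931375 0.10565296 1.32452143]
tablet [0.49928008 0.03693249 0.18182275] [ 0.71601443  0.56696238 -0.40728   ] [1.31684402 1.26542533 0.0634313 ]
foot [0.495 0.046] 0.107 3225 0.03
plane 0 [nan nan nan] [] []
  return _methods._mean(a, axis=axis, dtype=dtype,
  ret = um.true_divide(
<stdin>:21: RuntimeWarning: Mean of empty slice.
Traceback (most recent call last):
ValueError: zero-size array to reduction operation minimum which has no identity
```

```bash
python3 - <<'E'
from h import *
z=np.load("pics/top0.npz"); im=z["im"]
cv2.imwrite("pics/crop1.png",cv2.resize(im[80:270,265:435,::-1],None,fx=3,fy=3,interpolation=cv2.INTER_CUBIC))
v,u=np.mgrid[:480,:640]
z2=np.load("pics/side0.npz"); W2=z2["W"]; im2=z2["im"].astype(int)
print(im2[240,265],W2[240,265],W2[215,320])
o2=(im2[...,0]-im2[...,2]>90)&(u>252)&(u<335)&(v>190)&(v<256)&(W2[...,2]>.07); o2=cv2.erode(o2.astype(np.uint8),np.ones((3,3)))>0
q=W2[o2];c=q.mean(0);_,s,vt=np.linalg.svd(q-c,full_matrices=False);print("plane",len(q),c,vt[2],s,q.min(0),q.max(0))
E
```

```text
[219 113  54] [0.55725503 0.08459412 0.1102298 ] [ 0.44895778 -0.00696594  0.12598497]
plane 2775 [0.50487665 0.04892927 0.14531849] [ 0.5371156  -0.49587068  0.68236288] [5.03725252 2.91922698 1.29373572] [ 0.32105788 -0.03245029  0.07125381] [0.57980752 0.91991702 0.78386439]
```

View pics/crop1.png

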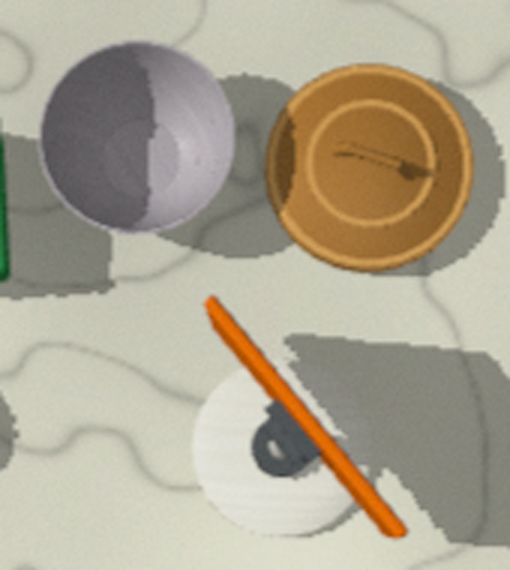

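The crop confirms it: the steel bowl is centred at crop (138,137) = full (311,126), with the bamboo lid next to it at (388,135). The foot is centred at crop (282,449). The tablet seen from above is a thin strip, so it's nearly upright, and its screen faces down-right, away from the bowl.

```bash
python3 - <<'E'
from h import *
c,f=cam("top"); Rm=R.from_rotvec(c["rvec"]).as_matrix(); C=-Rm.T@c["tvec"]
def at(u,v,z):
    d=Rm.T@np.array([(u-c["cx"])/f,(v-c["cy"])/f,1]); return (C+d*(z-C[2])/d[2])[:2]
A=at(359,229.7,.02); B=at(311,125.7,.07); L=at(265+212/3,80+299/3,.193); Rr=at(265+398/3,80+531/3,.193)
e=L-Rr; M=(L+Rr)/2; yaw=np.degrees(np.arctan2(-e[0],e[1]))
print("foot",A,"bowl",B,"mid",M,"len",np.linalg.norm(e),"normal yaw",yaw)
n=np.array([np.cos(np.radians(yaw)),np.sin(np.radians(yaw))]); print("axis from edge",M-.015*n)
d=B-A; print("bearing",np.degrees(np.arctan2(d[1],d[0])),np.linalg.norm(d))
W2=np.load("pics/side0.npz")["W"]; Q=W2[194:256,254:334].reshape(-1,3)
nn=np.array([*n,0]); s=(Q-[*A,.123])@nn; k=(Q[:,2]>.07)&(Q[:,2]<.2)&(abs(s)<.05)
p=np.polyfit(Q[k,2]-.123,s[k],1); print("tilt deg (back +)",-np.degrees(np.arctan(p[0])),"offset",p[1],k.sum())
o=ctrl.get_obs(); T=R.from_rotvec(o["tool_rot"]); 
print("shift in tool axes", T.inv().apply([*M,.27]-o["tool_pos"]), T.as_matrix())
E
```

```text
foot [0.49279904 0.04467959] bowl [0.72409361 0.16155372] mid [0.5025092  0.03759344] len 0.20199702532733632 normal yaw -50.1516707702293
axis from edge [0.49289784 0.04910959]
bearing 26.80766283918152 0.2591461805930323
tilt deg (back +) 1.275403028318327 offset 0.008311613387608476 3517
shift in tool axes [ 0.46863574 -0.43943078 -0.03891502] [[ 9.00116471e-01  4.35648874e-01 -6.29805072e-04]
 [ 4.35649279e-01 -9.00114735e-01  1.78024034e-03]
 [ 2.08662872e-04 -1.87679777e-03 -9.99998217e-01]]
```

```bash
python3 -m handwheel '[0,0,-0.02,0,0,0, 0,0,-0.02,0,0,0, 0.0335,-0.0314,0,0,0,0, 0.0335,-0.0314,0,0,0,0, 0.0335,-0.0314,0,0,0,0, 0.0335,-0.0314,0,0,0,0, 0.0335,-0.0314,0,0,0,0, 0.0335,-0.0314,0,0,0,0, 0.0335,-0.0314,0,0,0,0, 0.0335,-0.0314,0,0,0,0, 0.0335,-0.0314,0,0,0,0, 0.0335,-0.0314,0,0,0,0, 0.0335,-0.0314,0,0,0,0, 0.0335,-0.0314,0,0,0,0, 0.0335,-0.0314,0,0,0,0, 0.0335,-0.0314,0,0,0,0, 0,0,0,0,0,-7, 0,0,0,0,0,-7, 0,0,0,0,0,0, 0,0,0,0,0,0]' 0
python3 - <<'E'
from h import *
o=ctrl.get_obs();T=R.from_rotvec(o["tool_rot"]); print(o["tool_pos"],T.as_matrix()[:2,1],o["q"].round(2))
im,d,W=shot("wrist","wr1")
# tablet edge: orange, high points
m=(im[...,0].astype(int)-im[...,2]>90)&(W[...,2]>.17)&(W[...,2]<.21)
q=T.inv().apply(W[m]-o["tool_pos"]); print(m.sum(),q.min(0),q.max(0),np.median(q,0),"slope y/x deg",np.degrees(np.arctan(np.polyfit(q[:,0],q[:,1],1)[0])),"zmax",W[m][:,2].max())
E
```

```text
t: 2.1
tool_pos: [0.5027, 0.0374, 0.2709]
tool_rot: [-2.955, -1.066, 0.001]
contact_force: [-1.1, -0.5, 0.3]
opening: 0.0854
[0.50271944 0.03743142 0.27092414] [ 0.63847983 -0.76963842] [-0.07 -0.26  1.84  0.    1.57  0.8 ]
4009 [-0.10397922 -0.00690647  0.0743029 ] [0.10474852 0.00482108 0.08058912] [ 0.01746681 -0.00141789  0.07670268] slope y/x deg -1.0008651559354782 zmax 0.19658577904414828
```

View pics/wr1.png

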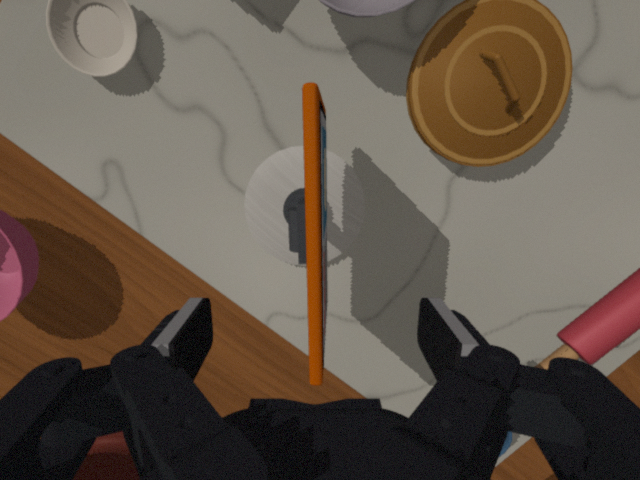

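The wrist view shows the top edge at column ~315, running between the fingers. It is centred to about 1 mm and parallel to 1°. I descend and pinch.

```bash
python3 -m handwheel '[0,-0.001,0.03,0,0,-1, 0,0,0.03,0,0,0, 0,0,0.03,0,0,0, 0,0,0.018,0,0,0, 0,0,0,0,0,0]' 0; python3 -m handwheel '[0,0,0,0,0,0, 0,0,0,0,0,0, 0,0,0,0,0,0, 0,0,0,0,0,0, 0,0,0,0,0,0, 0,0,0,0,0,0, 0,0,0,0,0,0, 0,0,0,0,0,0]' 1 60
```

```text
t: 2.65
tool_pos: [0.4999, 0.038, 0.1597]
tool_rot: [-2.943, -1.092, 0.01]
contact_force: [-0.5, 0.3, -0.4]
opening: 0.0853
t: 3.45
tool_pos: [0.5038, 0.0369, 0.1638]
tool_rot: [2.94, 1.094, 0.005]
contact_force: [4.1, -4.9, -3.4]
opening: 0.0091
```

Gripped: the opening reads 9 mm on a 10 mm slab. Next, swivel about the foot axis, 15 mm behind the edge: 16 rows of 4.75° = 76°.

```bash
python3 -m handwheel '[0.00124,-0.00005,0,0,0,-4.75, 0.00124,-0.00005,0,0,0,-4.75, 0.00124,-0.00005,0,0,0,-4.75, 0.00124,-0.00005,0,0,0,-4.75, 0.00124,-0.00005,0,0,0,-4.75, 0.00124,-0.00005,0,0,0,-4.75, 0.00124,-0.00005,0,0,0,-4.75, 0.00124,-0.00005,0,0,0,-4.75]'
python3 -m handwheel '[0.00124,-0.00005,0,0,0,-4.75, 0.00124,-0.00005,0,0,0,-4.75, 0.00124,-0.00005,0,0,0,-4.75, 0.00124,-0.00005,0,0,0,-4.75, 0.00124,-0.00005,0,0,0,-4.75, 0.00124,-0.00005,0,0,0,-4.75, 0.00124,-0.00005,0,0,0,-4.75, 0.00124,-0.00005,0,0,0,-4.75, 0,0,0,0,0,0, 0,0,0,0,0,0]'
python3 - <<'E'
from h import *
o=ctrl.get_obs();m=R.from_rotvec(o["tool_rot"]).as_matrix();print(np.degrees(np.arctan2(m[1,1],m[0,1])),o["q"].round(2),o["wrist_torque"])
for n in("top","side"): shot(n,n+"1")
a=cv2.imread("pics/top1.png")[80:300,240:460];b=cv2.imread("pics/side1.png")[120:340,130:420]
cv2.imwrite("pics/c2.png",np.hstack([cv2.resize(a,(400,400)),cv2.resize(b,(400,400))]))
E
```

```text
t: 4.25
tool_pos: [0.5082, 0.0446, 0.1637]
tool_rot: [2.42, 1.994, -0.001]
contact_force: [1.7, -8.2, -1.4]
opening: 0.009
t: 5.25
tool_pos: [0.5071, 0.0536, 0.1636]
tool_rot: [1.642, 2.671, -0.006]
contact_force: [4.6, -9.4, -2.5]
opening: 0.0093
26.823929547490007 [-0.04 -0.18  1.95 -0.01  1.37 -0.5 ] [-1.23638167 -0.60587921  0.24467371]
```

View pics/c2.png

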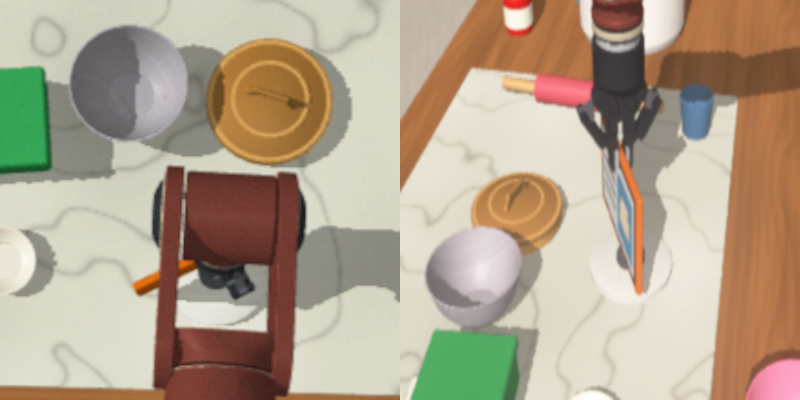

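The side crop shows the tablet held upright with its screen now towards the bowl, and the tool's yaw of 26.8° equals the bowl's bearing. Next, lean back 30° about the hinge, which is 15 mm behind and 41 mm below the TCP.

```bash
python3 -m handwheel '[0,-0.00217,-0.00073,-3,0,0, 0,-0.00217,-0.00073,-3,0,0, 0,-0.00217,-0.00073,-3,0,0, 0,-0.00217,-0.00073,-3,0,0, 0,-0.00217,-0.00073,-3,0,0]'
python3 -m handwheel '[0,-0.00217,-0.00073,-3,0,0, 0,-0.00217,-0.00073,-3,0,0, 0,-0.00217,-0.00073,-3,0,0, 0,-0.00217,-0.00073,-3,0,0, 0,-0.00217,-0.00073,-3,0,0, 0,0,0,0,0,0, 0,0,0,0,0,0]'
```

```text
t: 5.85
tool_pos: [0.4974, 0.0486, 0.166]
tool_rot: [1.561, 2.536, 0.332]
contact_force: [8.7, -9.5, -6.0]
opening: 0.0091
t: 6.55
tool_pos: [0.4871, 0.0435, 0.1653]
tool_rot: [1.466, 2.375, 0.634]
contact_force: [12.2, -8.8, -8.1]
opening: 0.0092
```

```bash
python3 -m handwheel '[0,0,0,0,0,0, 0,0,0,0,0,0, 0,0,0,0,0,0, 0,0,0,0,0,0, 0,0,0,0,0,0, 0,0,0,0,0,0]' 0
python3 -m handwheel '[0,0,-0.02,0,0,0, 0,0,-0.03,0,0,0, 0,0,-0.04,0,0,0, 0,0,-0.04,0,0,0, 0,0,0,0,0,0, 0,0,0,0,0,0]'
python3 - <<'E'
from h import *
o=ctrl.get_obs();T=R.from_rotvec(o["tool_rot"])
im,d,W=shot("wrist","wr2"); shot("side","side2"); shot("top","top2")
b=cv2.imread("pics/side2.png")[120:340,130:420]
cv2.imwrite("pics/c3.png",np.hstack([cv2.resize(cv2.imread("pics/wr2.png"),(400,300)),cv2.resize(b,(400,300))]))
A=np.array([.493,.047]); h=np.array([*A,.123])
for n in("wr2","side2"):
    z=np.load(f"pics/{n}.npz");W=z["W"];i=z["im"].astype(int)
    m=(W[...,2]>.06)&(W[...,2]<.2)&(np.linalg.norm(W-h,axis=2)<.13)&(np.linalg.norm(W[...,:2]-[.724,.1615],axis=2)>.09)
    k=cv2.erode(m.astype(np.uint8),np.ones((5,5)))>0; q=W[k]
    best=None;rng=np.random.default_rng(0)
    for _ in range(300):
        a=q[rng.choice(len(q),3,False)];nn=np.cross(a[1]-a[0],a[2]-a[0]);nn/=np.linalg.norm(nn)+1e-12
        s=abs((q-a[0])@nn)<.003
        if best is None or s.sum()>best.sum():best=s
    g=q[best];c=g.mean(0);nn=np.linalg.svd(g-c,full_matrices=False)[2][2]; nn*=np.sign(nn[0])
    print(n,len(q),best.sum(),"yaw",np.degrees(np.arctan2(nn[1],nn[0])),"tilt",np.degrees(np.arcsin(nn[2])),"c",c)
E
```

```text
t: 7.15
tool_pos: [0.4857, 0.0463, 0.1654]
tool_rot: [1.465, 2.383, 0.639]
contact_force: [-0.5, -1.0, -0.8]
opening: 0.0854
t: 7.75
tool_pos: [0.428, 0.0164, 0.2793]
tool_rot: [1.464, 2.38, 0.638]
contact_force: [-0.3, 0.2, -0.4]
opening: 0.0856
wr2 3858 2767 yaw 26.611611569570353 tilt -60.36212802760863 c [0.46887002 0.04743954 0.18942533]
side2 2107 2097 yaw 26.491807330832728 tilt 31.10091422387726 c [0.50176857 0.06726216 0.13946773]
```

View pics/c3.png

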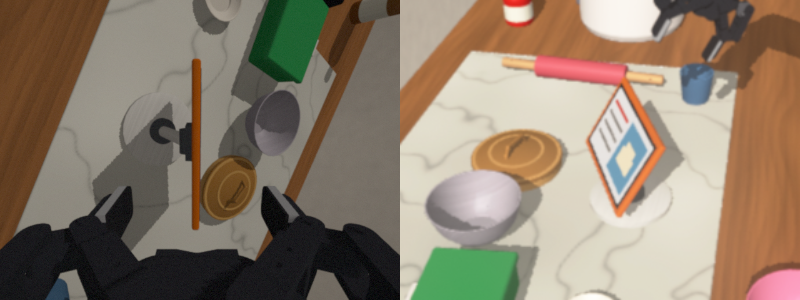

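The wrist and side crops show the tablet leaning back with its screen facing the bowl, and the gripper is clear. The side fit gives yaw 26.5° and lean 31°. The wrist view gives 26.6° and 29.6°, because its plane is the top-edge face. One last check on the bowl, then I hand in.

```bash
python3 - <<'E'
from h import *
v,u=np.mgrid[:480,:640]
for n in("top0","top2"):
    W=np.load(f"pics/{n}.npz")["W"]; m=(u>275)&(u<345)&(v>90)&(v<160)&(W[...,2]>.06)&(W[...,2]<.075)
    c,r=cv2.minEnclosingCircle(W[m][:,:2].astype(np.float32)); print(n,c,r)
d=np.array(c)-[.493,.047]; b=np.radians(26.6); print("bowl sideways",-d[0]*np.sin(b)+d[1]*np.cos(b))
ctrl.finish_job()
E
```

```text
top0 (0.7242443561553955, 0.16225740313529968) 0.0744306892156601
top2 (0.7253532409667969, 0.16229861974716187) 0.07475455850362778
bowl sideways -0.0009435258830188115
the job is handed in; nothing more can be done
```

The tablet now faces the steel bowl, leans back about 30° and has been let go. I handed the job in about 8 s into the 40 s; no verdict is reported.

I pinched the middle of the top edge, swivelled it 76° about the foot's axis and leaned it back 30° about the hinge. Then I opened the gripper and backed off about 13 cm.

Last checks:
- **Aim:** the screen points at 26.5–26.6°, and the bowl lies about 1 mm to the side of its line (50 mm allowed).
- **Lean:** the side camera gave 31° and the wrist camera about 30° (20–40° allowed).
- **Bowl:** its measured position changed by about 1 mm, which is within the measuring error.
- **Contact:** the gripper is clear of everything, with a contact force of about 0.5 N (sensor noise).

Two early image fits failed and were redone. The first side-view plane fit found no points and the second was spoiled by depth outliers. The rough depth fit of the foot's position was also off, so I located the foot from its outline in the top picture instead. The two estimates of the swivel axis differed by about 4 mm, and I used a value between them. No final check disagreed.

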